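# Dock the mixing bowl and tap the start treadle

### The job

Push the mixing bowl along the deck of the mixer base, squared up between the guides, until its foot is fully home over the two alignment pegs and against the housing. Then press the spring treadle at the back of the base down to its stop and let it come up again. Keep the bowl upright and leave the tape roll, the brass coupling and the aluminium block where they are.

Things in the scene. Friction and masses are not known exactly. Their poses are not given: they have to be found in the camera images.
- dock (a point): Point on the fixed mixer base, on top of its grey deck (8 mm above the worktop), where the centre of the bowl foot's underside lies when docked. Its x axis is the docking direction (level, roughly to the robot's right), z is up. The deck is 124 mm wide and begins 190 mm before this point; the treadle is on the far side, behind the housing.
- housing (a point): Foot of the housing's front face, on the deck, 38 mm past the dock point; axes as dock. The grey housing is 50 mm deep, 124 mm wide, its top 42 mm above the deck. Two steel pegs, 10 mm thick with round tips, stick out of this face 24 mm towards -x at y = +-25 mm, 12 mm above the deck.
- guide_mouth (a point): Middle of the mouth between the two black plastic guides on the deck, 60 mm before the dock point; axes as dock. The guides are 14 mm high. Here they stand about 115 mm apart and narrow over 40 mm to 89 mm, then run straight to the housing (2.5 mm of room on each side of the foot).
- bowl_foot (a point): Centre of the underside of the loose mixing bowl's foot, at first on the deck before the guides, askew and off centre. x points to its front face, z up. White block 76 mm long (x), 84 wide, 24 high, with two sockets 13 mm wide, 30 deep in the front face at y = +-25 mm, 12 mm up. A steel bowl sits on it, 76 mm across, rim 58 mm above the underside. About 0.4 kg.
- push_face (a point): Middle of the rear face of the bowl's foot, 38 mm behind its centre, 12 mm above its underside; axes as bowl_foot. Push here: the foot is too wide to grasp and slippery against everything (friction about 0.25). Two spread fingertips on this face turn the foot square to them.
- treadle_pad (a point): Middle of the top of the black rubber pad on the steel treadle, 45 mm from its hinge at the back of the housing. x points along the treadle away from the hinge. Treadle 50 mm wide, 62 mm long, sloping up away from the housing at rest; press it from above. At its stop this point is 33 mm above the worktop, at rest about 11 mm higher.
- treadle (a joint): Angle of the spring treadle: 0 at rest (tilted up), 0.25 rad when pressed down level against its stop. It springs back by itself. It takes about 3 N at the pad to start and 8 N at the stop.
- tape_roll: Bystander: roll of beige tape lying flat, 68 mm across, 19 mm high; origin at the centre of its underside.
- brass_coupling: Bystander: stepped round brass coupling standing upright, 22 mm across, 25 mm high; origin at the centre of its underside.
- fixture_block: Bystander: aluminium fibre holder block, 25x40x21 mm; origin at the centre of its underside.

How it is judged (in metres and radians):
On the way, in this order (a step that is already met when the one before it is completed fails the run):
1. the bowl is fully home on the pegs, square and flat on the deck (x of bowl_foot in the frame of dock above -0.003 m and horizontal distance between bowl_foot and dock below 0.004 m and z of bowl_foot in the frame of dock below 0.002 m and angle between the x axis of bowl_foot and the x axis of dock, either way round below 0.05 rad and angle between bowl_foot's own z axis and vertical below 0.05 rad), for 0.2 s.
2. with the bowl home, the treadle is pressed down to its stop (value of joint treadle above 0.235 rad and horizontal distance between bowl_foot and dock below 0.004 m), for 0.1 s.
At the end, for the whole second after the job is handed in: The bowl's foot stands flat on the deck, home over both pegs: within 3 mm of the housing, its centre within 4 mm of the dock point, square within 0.05 rad; the treadle has been pressed to its stop after that and is up again (below 0.03 rad) (all of step 1 and value of joint treadle below 0.03 rad); the robot touches nothing.
It fails at once if the bowl is tipped by more than 0.3 rad (angle between bowl_foot's own z axis and vertical above 0.3 rad).
It fails at once if a bystander (tape roll, brass coupling or block) is moved by more than 15 mm (distance of any of tape_roll, brass_coupling, fixture_block from where it was at the start of the episode above 0.015 m).
It also fails if it takes over 61 s, if anything falls off the work surface, if the arm or the gripper's body presses on something with over 40 N, if the wrist force passes 120 N, or if a joint passes its speed limit or range.

### The arm

A 6-joint arm with a two-finger parallel gripper is mounted at the origin on a cart in front of the work surface, level with it; the furniture and walls round the work are solid. World frame = base frame: x ahead of the robot, y to its left, z up, the work surface at z = 0. Lengths are in mm, angles in rad, forces in N, time in s.
With the tool pointing down it reaches from about 275 to 725 mm from the base axis. Payload 15.9 kg.
Tool frame: the origin (TCP) lies on the centre line of the jaws, within the pads' length; the fingertips stand 22 mm ahead of it and the grasp point (between the pads) lies 3 mm ahead of it; z points along the fingers, y is the line along which they close (so a half turn about z gives the same grasp; the last joint's range is limited). The gripper opens to 85 mm and grips with 20 to 120 N. Pads are 22 mm wide; open, the fingers measure 114 mm over their backs; the gripper's body (76 mm by 85 mm) begins 54 mm behind the grasp point. The pads swing forward as they close: fully open they stand 13 mm farther back than shut.
Start: joints at [-1.296, 0.213, -0.034, 1.323, 0, 1.571], TCP at [135.672, -481.226, 253.306] pointing down, gripper open.
Joint ranges: [-2.98, 2.98], [-0.74, 1.72], [-1.14, 1.35], [-2.1, 2.04], [-1.57, 1.44], [-3.14, 3.14]. Speed limits (rad/s): [1.89, 1.89, 2.39, 2.57, 3.14, 3.14].

### API

Orientations are given as a 3x3 rotation matrix whose columns are the frame's x, y, z axes.
In Python, from workcell import ctrl gives the robot as it stands.
- The arm moves only by the tool jog_arm, never from a script. Its argument "commands" is a list of rows, each a list of 3 entries, a list of its own where there are three numbers: the opening, from -1 (shut) to 1 (fully open), then the shift along the tool's x, y, z in cm, then the turn about the tool's z in rad. In form: [[claw, [dx, dy, dz], turn], ...]. A call has 1 to 20 rows; each row shifts and turns the commanded pose from where the row before left it, along the tool's axes as they then stand; what a row does not reach is not made up. A row lasts 1/12 s, in which the tool goes at most 41.7 mm and 7.16 degrees, less where a joint would pass 70% of its speed; a pose out of reach is approached as far as the arm can. A call is refused whole if a number of a shift passes 4.17 or a number of a turn 0.125, either way. A call with a gripper value outside its range is refused whole. The fingers move at their own pace and stop on an object; "grip_force" is the grip in N (left out, the last holds). Time passes only in rows, so rows that do not move let the fingers close. It gives the time, the measured TCP pose, the force, the opening and the grip force at its end, in the units of the state.
- ctrl.read_state(): the state, without advancing time (a new reading comes with each control period).
- ctrl.get_image(name): name is "scene" or "top"; returns a dict with "frame" (400x640x3 uint8, red, green, blue), "fx", "fy", "cx", "cy" (pixels), "R" (3x3) and "t" (3): a world point X has camera coordinates R X + t. Camera axes: x right, y down, z forward; pixel columns grow to the right and rows downward; lengths in mm; the calibration is good to about 2 mm. A picture is of the moment at which its call begins. There is no depth.
- ctrl.sign_off(): hands the job in; it is judged then, once.
The state is a dict: "t": time; "q": joint angles; "qvel": joint speeds; "effort": joint torques, N m; "eef_pos": TCP position; "orientation": TCP orientation; "contact_force": force on the tool from outside, world axes, zero at the start; "moment": the same for the moment, N m; "opening": opening from 0.0 (shut) to 1.0 (fully open); "gripper_force": force on a finger pad.
Only numpy, scipy, OpenCV 4.12 (cv2) and the standard library are available. Lean on these libraries where they do the work, as an engineer would, in place of code of your own. Each camera call takes 0.05 s, during which the arm holds its last target. There are 200 camera calls.

## Working session

There is one attempt and no reset: what is moved stays moved. The work goes in short steps, Python scripts to look and compute and a tool call to move; the robot and the scene stay as the last step left them, time stands still between calls to the robot, and variables do not carry over. Pictures are saved under pics/ and viewed, at most 10 in all, crops included, and the job is handed in when it is done.

Besides the shell and the picture viewer there is one more tool, called by a JSON object that holds its "name" and its "arguments". jog_arm: Moves the arm, as the interface text tells. Its arguments: {"type":"object","properties":{"commands":{"type":"array"},"grip_force":{"type":"number"}},"required":["commands"]}

```bash
mkdir -p pics; python3 - <<'E'
from workcell import ctrl
import cv2,pickle
for n in("top","scene"):
    d=ctrl.get_image(n); pickle.dump(d,open(f"{n}.pkl","wb")); cv2.imwrite(f"pics/{n}0.png",d["frame"][:,:,::-1]); print(n,d["fx"],d["fy"],d["cx"],d["cy"],d["R"],d["t"])
s=ctrl.read_state(); print(s["eef_pos"],s["orientation"],s["contact_force"],s["t"])
E
```

```text
top 367.85308521198806 367.85308521198806 312.8004326722746 198.1376875652433 [[-0.02928966 -0.99954274 -0.00751201]
 [-0.98823926  0.0300852  -0.14992677]
 [ 0.15008422  0.00303236 -0.98866857]] [-8.26495364e-01  4.37620425e+02  9.21087040e+02]
scene 425.8234509969403 425.8234509969403 315.55411942510347 198.1945913782333 [[-0.87437532 -0.48524371 -0.00251784]
 [-0.2073541   0.37831872 -0.90215255]
 [ 0.4387164  -0.78829784 -0.43140982]] [412.30037651 135.65467607 916.61766918]
[ 135.60738587 -480.97971945  252.87488147] [[ 9.62473357e-01  2.71376071e-01 -2.53447027e-04]
 [ 2.71376189e-01 -9.62472897e-01  9.41370087e-04]
 [ 1.15294213e-05 -9.74823116e-04 -9.99999525e-01]] [-0.40780135  0.44222278 -0.13855636] 0.1
```

View pics/top0.png

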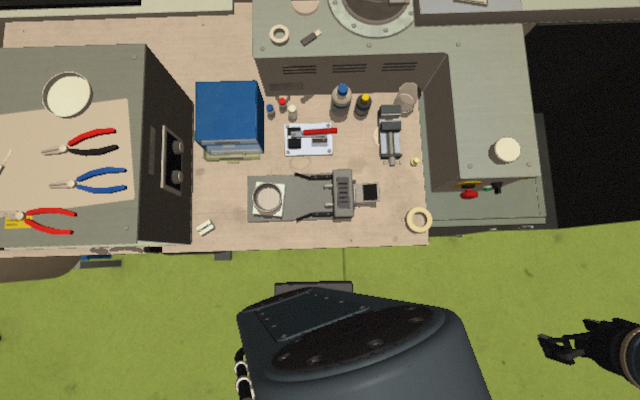

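View pics/scene0.png

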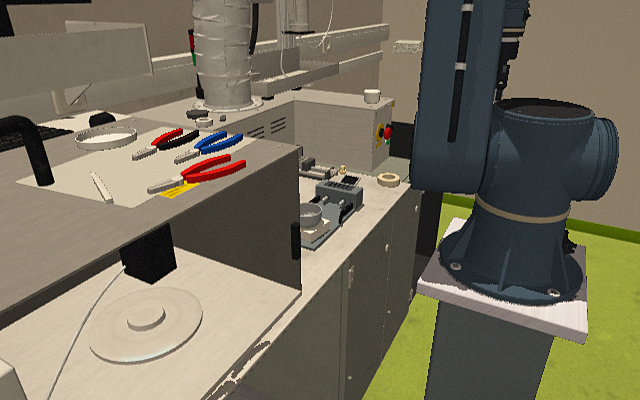

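The top view shows the deck from about col 247 to 335, the bowl at (268,199), the housing at (343,194), the treadle pad at (370,192), the tape roll at (419,220), the coupling at (415,162) and the block at (205,227). I'll zoom in on the base.

```bash
cat > h.py <<'E'
import numpy as np,pickle,cv2
def ray(d,u,v,z):
    r=d["R"].T@np.array([(u-d["cx"])/d["fx"],(v-d["cy"])/d["fy"],1]); c=-d["R"].T@d["t"]
    return c+r*(z-c[2])/r[2]
def proj(d,X):
    p=d["R"]@np.array(X,float)+d["t"]; return d["fx"]*p[0]/p[2]+d["cx"],d["fy"]*p[1]/p[2]+d["cy"]
E
python3 - <<'E'
import pickle,cv2
d=pickle.load(open("top.pkl","rb"))
f=d["frame"][160:230,235:395,::-1]
cv2.imwrite("pics/crop1.png",cv2.resize(f,None,fx=5,fy=5,interpolation=cv2.INTER_NEAREST))
E
```

```text
(no output)
```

View pics/crop1.png

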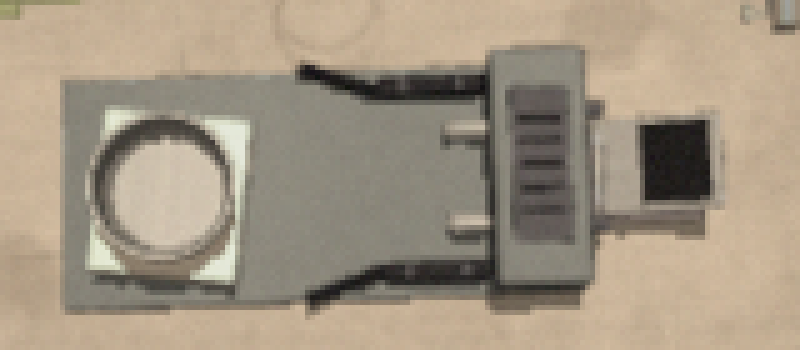

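The crop (5x, offset 235,160) shows these corners:
- Deck front: (62,82) and (65,307).
- Housing top: (490,50), (581,48), (592,283), (498,288).
- Foot top: (106,110), (250,121), (235,281), (88,268).
- Pad: (640,123), (712,120), (715,200), (640,200).

```bash
python3 - <<'E'
from h import *
d=pickle.load(open("top.pkl","rb"))
P=lambda x,y,z: ray(d,235+(x+.5)/5-.5,160+(y+.5)/5-.5,z)
def show(n,pts,z):
    a=np.array([P(x,y,z) for x,y in pts]); print(n,a.round(1)[:,:2].tolist(),a.mean(0).round(1)); return a
D=show("deck",[(62,82),(65,307)],8)
H=show("hous",[(490,50),(581,48),(592,283),(498,288)],50)
F=show("foot",[(106,110),(250,121),(235,281),(88,268)],32)
T=show("pad",[(640,123),(712,120),(715,200),(640,200)],44)
G=show("guidetips",[(302,70),(315,305)],22)
Gs=show("guides inner end",[(485,96),(485,262)],22)
dirs=lambda v:np.degrees(np.arctan2(v[1],v[0]))
ax=H.mean(0)-D.mean(0); print("axis deck->hous",dirs(ax)); print("hous front edge",dirs(H[0]-H[3])-90,"back",dirs(H[1]-H[2])-90,"deck front",dirs(D[0]-D[1])-90)
print("foot sides",dirs(F[1]-F[0]),dirs(F[2]-F[3]),dirs(F[0]-F[3])-90,dirs(F[1]-F[2])-90)
print("lens",np.linalg.norm(F[1]-F[0]),np.linalg.norm(F[0]-F[3]),np.linalg.norm(H[0]-H[3]),np.linalg.norm(D[0]-D[1]))
x=ax.copy();x[2]=0;x/=np.linalg.norm(x)
print("dock from deck",(D.mean(0)+190*x).round(1),"from housing",(H.mean(0)-63*x).round(1), "from pad", T.mean(0))
for n,p,z in(("tape",(419,220),19),("brass",(415,162),25),("block",(205,227),21)):print(n,ray(d,*p,z).round(0))
E
```

```text
deck [[506.8, 161.4], [385.4, 160.1]] [446.1 160.7   8. ]
hous [[507.6, -67.1], [507.2, -114.0], [385.6, -114.1], [384.5, -66.5]] [446.2 -90.4  50. ]
foot [[485.9, 134.0], [477.7, 58.7], [393.9, 67.9], [403.0, 143.8]] [440.1 101.1  32. ]
pad [[468.1, -143.2], [468.5, -180.3], [426.9, -179.5], [428.1, -141.2]] [ 447.9 -161.1   44. ]
guidetips [[506.3, 31.4], [381.2, 27.4]] [443.8  29.4  22. ]
guides inner end [[489.2, -65.1], [401.0, -61.8]] [445.1 -63.4  22. ]
axis deck->hous -89.97152499661033
hous front edge -90.25999808093704 back -89.9478211100542 deck front -89.39157808713185
foot sides -96.1980100809255 -96.78787899495886 -96.75047841745504 -96.29265017493898
lens 75.7268194714189 83.45605807041093 123.09791572122407 121.41582513576964
dock from deck [446.2 -29.3   8. ] from housing [446.2 -27.4  50. ] from pad [ 447.90926927 -161.05635424   44.        ]
tape [ 374. -288.   19.]
brass [ 527. -287.   25.]
block [372. 269.  21.]
```

Dock is near (446, -28.5) with its docking axis along world -y. The foot is at (440, 101), askew by 6.5°. First I'll square the gripper (tool y to world +x, tool x to world +y), then travel behind the bowl.

{"name": "jog_arm", "arguments": {"commands": [[0.1,[0,0,0],-0.1178],[0.1,[0,0,0],-0.1178],[0.1,[0,0,0],-0.1178],[0.1,[0,0,0],-0.1178],[0.1,[0,0,0],-0.1178],[0.1,[0,0,0],-0.1178],[0.1,[0,0,0],-0.1178],[0.1,[0,0,0],-0.1178],[0.1,[0,0,0],-0.1178],[0.1,[0,0,0],-0.1178],[0.1,[0,0,0],-0.1178],[0.1,[2.75,1.29,0],0],[0.1,[2.75,1.29,0],0],[0.1,[2.75,1.29,0],0],[0.1,[2.75,1.29,0],0]]}}

```text
t: 1.35
eef_pos: [187.4, -369.8, 252.9]
orientation: [[0.001, 1.0, -0.0], [1.0, -0.001, 0.001], [0.001, -0.0, -1.0]]
contact_force: [-0.3, -0.2, 1.1]
opening: 0.549
gripper_force: 0.0
```

{"name": "jog_arm", "arguments": {"commands": [[0.1,[2.75,1.29,0],0],[0.1,[2.75,1.29,0],0],[0.1,[2.75,1.29,0],0],[0.1,[2.75,1.29,0],0],[0.1,[2.75,1.29,0],0],[0.1,[2.75,1.29,0],0],[0.1,[2.75,1.29,0],0],[0.1,[2.75,1.29,0],0],[0.1,[2.75,1.29,0],0],[0.1,[2.75,1.29,0],0],[0.1,[2.75,1.29,0],0],[0.1,[2.75,1.29,0],0],[0.1,[2.75,1.29,0],0],[0.1,[2.75,1.29,0],0],[0.1,[2.75,1.29,0],0],[0.1,[2.75,1.29,0],0],[0.1,[2.75,1.29,0],0],[0.1,[2.75,1.29,0],0],[0.1,[2.75,1.29,0],0],[0.1,[2.75,1.29,0],0]]}}

```text
t: 3.02
eef_pos: [445.6, 180.3, 253.0]
orientation: [[-0.0, 1.0, -0.0], [1.0, 0.0, -0.0], [-0.0, -0.0, -1.0]]
contact_force: [1.6, -0.1, 0.2]
opening: 0.55
gripper_force: 0.0
```

{"name": "jog_arm", "arguments": {"commands": [[0.1,[0,0,3],0],[0.1,[0,0,3],0],[0.1,[0,0,3],0],[0.1,[0,0,3],0],[0.1,[0,0,3],0],[0.1,[0,0,2.5],0],[0.1,[0,0,1.4],0],[0.1,[0,0,1],0],[0.1,[0,0,1],0],[0.1,[0,0,1],0],[0.1,[0,0,0],0]]}}

```text
t: 3.93
eef_pos: [444.9, 178.5, 33.0]
orientation: [[0.0, 1.0, -0.001], [1.0, -0.0, -0.001], [-0.001, -0.001, -1.0]]
contact_force: [-1.0, 0.1, -0.2]
opening: 0.549
gripper_force: 0.0
```

```bash
python3 - <<'E'
from workcell import ctrl
import cv2,pickle
d=ctrl.get_image("scene"); f=d["frame"][150:270,270:430,::-1]
d2=ctrl.get_image("top"); g=d2["frame"][145:265,225:385,::-1]
pickle.dump(d2,open("top1.pkl","wb"))
cv2.imwrite("pics/c2.png",cv2.resize(cv2.hconcat([f,g]),None,fx=2.5,fy=2.5,interpolation=cv2.INTER_CUBIC))
s=ctrl.read_state(); print(s["eef_pos"],s["contact_force"])
E
```

```text
[445.54873765 178.77214431  34.54356571] [ 0.26353685 -0.09730506  0.75405535]
```

View pics/c2.png

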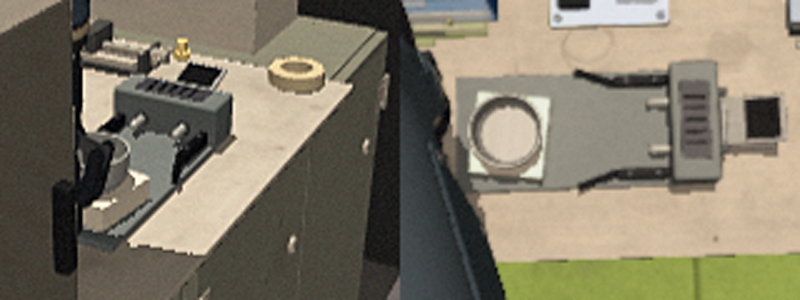

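The fingers stand behind the bowl and clear of it. Scene is left and top is right; bowl at (505,132) in the picture, deck guides ahead. Starting the push slowly.

{"name": "jog_arm", "arguments": {"commands": [[0.1,[-0.5,0,0],0],[0.1,[-0.5,0,0],0],[0.1,[-0.5,0,0],0],[0.1,[-0.5,0,0],0],[0.1,[-0.35,0,0],0],[0.1,[-0.35,0,0],0],[0.1,[-0.35,0,0],0],[0.1,[-0.35,0,0],0],[0.1,[-0.35,0,0],0],[0.1,[-0.35,0,0],0],[0.1,[-0.35,0,0],0],[0.1,[-0.35,0,0],0],[0.1,[-0.35,0,0],0],[0.1,[-0.35,0,0],0],[0.1,[-0.35,0,0],0],[0.1,[-0.35,0,0],0],[0.1,[-0.35,0,0],0],[0.1,[-0.35,0,0],0]]}}

```text
t: 5.53
eef_pos: [445.4, 109.4, 34.3]
orientation: [[0.0, 1.0, 0.0], [1.0, -0.0, 0.0], [0.0, 0.0, -1.0]]
contact_force: [-0.4, 0.9, -0.2]
opening: 0.552
gripper_force: 0.8
```

```bash
python3 - <<'E'
from workcell import ctrl
import cv2,pickle
d2=ctrl.get_image("top"); g=d2["frame"][160:230,235:395,::-1]
pickle.dump(d2,open("top2.pkl","wb"))
cv2.imwrite("pics/c3.png",cv2.resize(g,None,fx=5,fy=5,interpolation=cv2.INTER_NEAREST))
s=ctrl.read_state(); print(s["eef_pos"],s["contact_force"])
E
```

```text
[445.35486644 108.88503434  34.29298243] [ 0.16666596 -0.54931495  0.0457278 ]
```

View pics/c3.png

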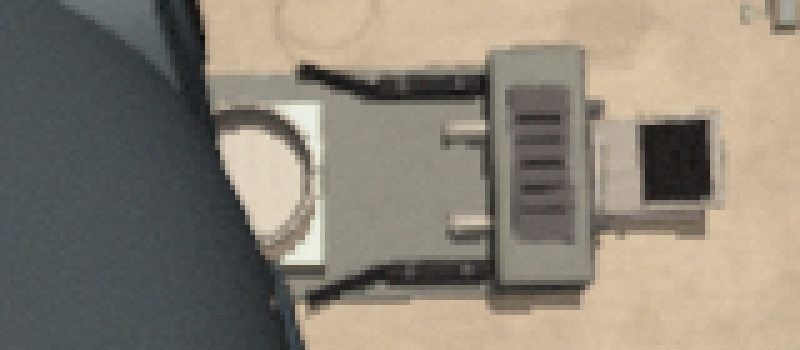

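The foot is now square, with its front corners at crop (323,102) and (325,263). That puts its centre at x≈445.5, in line with the dock. Pushing on into the guides.

{"name": "jog_arm", "arguments": {"commands": [[0.1,[-0.4,0,0],0],[0.1,[-0.4,0,0],0],[0.1,[-0.4,0,0],0],[0.1,[-0.4,0,0],0],[0.1,[-0.4,0,0],0],[0.1,[-0.4,0,0],0],[0.1,[-0.4,0,0],0],[0.1,[-0.4,0,0],0],[0.1,[-0.4,0,0],0],[0.1,[-0.4,0,0],0],[0.1,[-0.4,0,0],0],[0.1,[-0.4,0,0],0],[0.1,[-0.4,0,0],0],[0.1,[-0.4,0,0],0],[0.1,[-0.4,0,0],0],[0.1,[-0.4,0,0],0],[0.1,[0,0,0],0]]}}

```text
t: 7.0
eef_pos: [445.2, 44.9, 34.2]
orientation: [[0.001, 1.0, -0.0], [1.0, -0.001, -0.001], [-0.001, -0.0, -1.0]]
contact_force: [0.4, 0.6, -1.1]
opening: 0.548
gripper_force: 0.0
```

{"name": "jog_arm", "arguments": {"commands": [[0.1,[-0.25,0,0],0],[0.1,[-0.25,0,0],0],[0.1,[-0.25,0,0],0],[0.1,[-0.25,0,0],0],[0.1,[-0.25,0,0],0],[0.1,[-0.25,0,0],0],[0.1,[-0.25,0,0],0],[0.1,[-0.25,0,0],0]]}}

```text
t: 7.67
eef_pos: [445.4, 25.5, 34.3]
orientation: [[0.0, 1.0, 0.0], [1.0, -0.0, 0.0], [0.0, 0.0, -1.0]]
contact_force: [1.4, 1.7, -0.5]
opening: 0.546
gripper_force: 0.8
```

{"name": "jog_arm", "arguments": {"commands": [[0.1,[-0.15,0,0],0],[0.1,[-0.15,0,0],0],[0.1,[-0.1,0,0],0],[0.1,[0,0,0],0]]}}

```text
t: 8.0
eef_pos: [445.4, 21.5, 34.3]
orientation: [[0.0, 1.0, 0.0], [1.0, -0.0, -0.0], [-0.0, 0.0, -1.0]]
contact_force: [0.4, -0.8, 0.4]
opening: 0.551
gripper_force: 0.0
```

{"name": "jog_arm", "arguments": {"commands": [[0.1,[-0.1,0,0],0],[0.1,[-0.1,0,0],0],[0.1,[0,0,0],0]]}}

```text
t: 8.25
eef_pos: [445.4, 21.2, 34.4]
orientation: [[-0.001, 1.0, 0.0], [1.0, 0.001, 0.004], [0.004, 0.0, -1.0]]
contact_force: [0.7, 15.5, 0.4]
opening: 0.547
gripper_force: 7.8
```

It is home: 15.5 N against the housing at the expected TCP position. Backing off and rising.

{"name": "jog_arm", "arguments": {"commands": [[0.1,[0,0,0],0],[0.1,[0,0,0],0],[0.1,[0.2,0,0],0],[0.1,[0.8,0,0],0],[0.1,[1.5,0,0],0],[0.1,[1.5,0,0],0],[0.1,[1,0,-1],0],[-1,[0,0,-3],0],[-1,[0,0,-3],0],[-1,[0,0,-3],0],[-1,[0,0,-3],0],[-1,[-2,0,-2],0],[-1,[-3,0,0],0],[-1,[-3,0,0],0],[-1,[-3,0,0],0],[-1,[-3,0,0],0],[-1,[-3,0,0],0],[-1,[-3,0,0],0],[-1,[-3,0,0],0]]}}

```text
t: 9.83
eef_pos: [445.1, -161.5, 184.3]
orientation: [[0.0, 1.0, -0.0], [1.0, -0.0, -0.0], [-0.0, -0.0, -1.0]]
contact_force: [1.2, 0.8, 0.7]
opening: -0.003
gripper_force: 0.0
```

```bash
python3 - <<'E'
from workcell import ctrl
import cv2,pickle
d=ctrl.get_image("scene"); f=d["frame"][150:270,270:430,::-1]
d2=ctrl.get_image("top"); g=d2["frame"][145:265,265:425,::-1]
pickle.dump(d2,open("top3.pkl","wb"))
cv2.imwrite("pics/c4.png",cv2.resize(cv2.hconcat([f,g]),None,fx=2.5,fy=2.5,interpolation=cv2.INTER_CUBIC))
s=ctrl.read_state(); print(s["eef_pos"],s["contact_force"])
E
```

```text
[ 445.174      -163.29475265  184.12993253] [-0.87246947  0.85285678 -0.44450838]
```

View pics/c4.png

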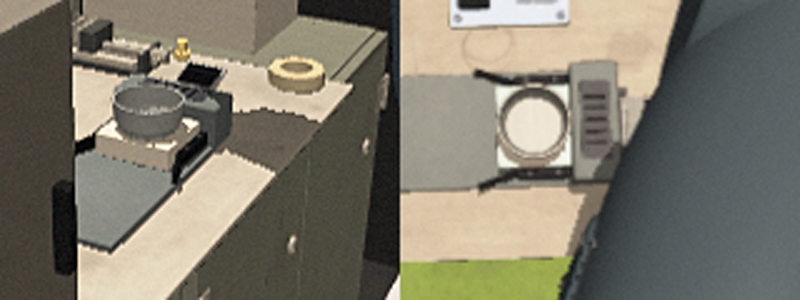

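The foot sits flush against the housing between the guides (right half, foot x 497–570, housing from 570), and the bowl is upright. Now the treadle.

{"name": "jog_arm", "arguments": {"commands": [[-1,[0,0.1,2.5],0],[-1,[0,0,2.5],0],[-1,[0,0,2.5],0],[-1,[0,0,2],0],[-1,[0,0,1.2],0],[-1,[0,0,0.5],0],[-1,[0,0,0.4],0],[-1,[0,0,0.3],0],[-1,[0,0,0.3],0],[-1,[0,0,0],0]]}}

```text
t: 10.77
eef_pos: [446.7, -160.5, 62.6]
orientation: [[0.0, 1.0, 0.001], [1.0, -0.0, -0.001], [-0.001, 0.001, -1.0]]
contact_force: [-1.0, -0.9, 4.1]
opening: -0.003
gripper_force: 2.0
```

{"name": "jog_arm", "arguments": {"commands": [[-1,[0,0,0.3],0],[-1,[0,0,0.3],0],[-1,[0,0,0.2],0],[-1,[0,0,0],0]]}}

```text
t: 11.1
eef_pos: [447.0, -161.1, 55.1]
orientation: [[0.001, 1.0, 0.001], [1.0, -0.001, -0.002], [-0.002, 0.001, -1.0]]
contact_force: [-3.3, -5.3, 9.1]
opening: -0.006
gripper_force: 4.3
```

Probably at the stop. A little more force will confirm it.

{"name": "jog_arm", "arguments": {"commands": [[-1,[0,0,0.15],0],[-1,[0,0,0.15],0],[-1,[0,0,0],0],[-1,[0,0,0],0]]}}

```text
t: 11.43
eef_pos: [447.4, -161.1, 54.1]
orientation: [[0.001, 1.0, 0.003], [1.0, -0.001, -0.002], [-0.002, 0.003, -1.0]]
contact_force: [-15.5, -0.4, 51.0]
opening: -0.002
gripper_force: 25.4
```

The force rose to 51 N, so the treadle is on its stop. Releasing and moving clear.

{"name": "jog_arm", "arguments": {"commands": [[-1,[0,0,-0.3],0],[-1,[0,0,-0.4],0],[-1,[0,0,-0.6],0],[-1,[0,0,-1],0],[-1,[0,0,-2],0],[-1,[0,0,-3],0],[-1,[0,0,-3],0],[-1,[0,0,-3],0],[-1,[-3,0,-2],0],[-1,[-3.5,0,0],0],[-1,[-3.5,0,0],0],[-1,[-3.5,-1,0],0],[-1,[-3.5,-1,0],0],[-1,[-3.5,-1,0],0],[-1,[-3,-1,0],0],[-1,[0,0,0],0]]}}

```text
t: 12.77
eef_pos: [404.4, -399.7, 204.3]
orientation: [[0.004, 1.0, -0.0], [1.0, -0.004, -0.001], [-0.001, -0.0, -1.0]]
contact_force: [-0.3, -1.7, -0.1]
opening: 0.0
gripper_force: 0.0
```

```bash
python3 - <<'E'
from workcell import ctrl
import cv2
f=ctrl.get_image("scene")["frame"][150:270,270:430,::-1]
g=ctrl.get_image("top")["frame"][145:265,265:425,::-1]
cv2.imwrite("pics/c5.png",cv2.resize(cv2.hconcat([f,g]),None,fx=2.5,fy=2.5,interpolation=cv2.INTER_CUBIC))
s=ctrl.read_state(); print(s["eef_pos"],s["contact_force"],s["t"])
E
```

```text
[ 405.78714988 -396.06393666  204.31877327] [ 0.48079948  0.52999049 -0.50825682] 12.8667
```

View pics/c5.png

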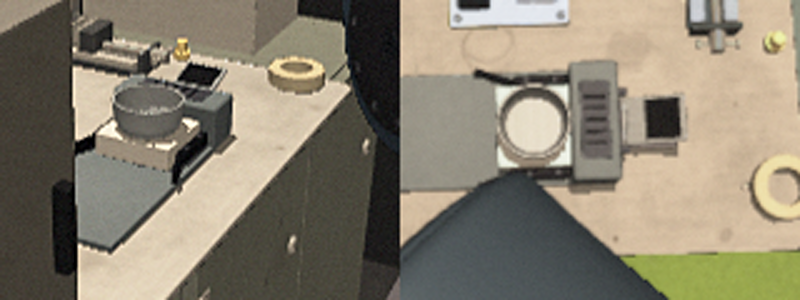

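The bowl foot is still flush with the housing, the treadle is up (pad at (663,118)), the tape roll and coupling are where they were, and the arm is clear.

```bash
python3 -c "
from workcell import ctrl
print(ctrl.sign_off())"
```

```text
the job is handed in; nothing more can be done
None
```

I handed the job in at about 12.9 s: the bowl is home against the housing, and the treadle was pressed to its stop (51 N) and came back up; the tape roll and coupling look unmoved, but the block was out of the final picture, and no verdict was returned.

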